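# Try the lid of the parts case, free its catch if it is caught, and hold the lid open

## Task

Hold the green parts case open for me so that I can take the movement out. Tug the lid up by its black pull bar first, before touching the red catch slide; if the lid is caught, release it by pushing the slide along, away from the pull bar, and then lift the lid by the bar to 60 degrees or more. The lid falls shut by itself, so finish still gripping the bar and holding the lid up and still, with the other things on the bench left where they are.

Things in the scene. Friction and masses are not known exactly. Their poses are not given: they have to be found in the camera images.
- case: Fixed green case on the worktop, 150 x 260 mm and 85 mm high without lid. Origin: centre of its underside. Its x axis points from the front (slide and bar side) to the hinge side, y along the front to the bar's end, z up; it is turned by up to about 0.3 rad. A housing 50 mm deep (x -125 to -75 mm), 110 mm wide (y -121 to -11 mm) and 54 mm high stands at the front and carries the catch slide. Under the pull bar the front is free down to the worktop.
- lid (a joint): Lid angle, rad: 0 shut, grows as the front edge rises, stop at 1.40. Panel 152 x 264 x 10 mm, all with bar 0.33 kg; it falls shut from every angle if let go. If a hidden bolt inside catches it, it has free play to about 0.045 rad (8 mm at the bar) and then stops hard (0.05 rad under a 20 N pull); if the bolt has been left back it just opens, with 3 to 6 N at the bar. Caught or not differs from run to run and cannot be seen from outside.
- lid_hinge (a point): Middle of the lid's hinge line, which runs along the case's y; 75 mm behind the case's origin and 85 mm above the worktop.
- lid_bar (a point): Black round pull bar on the lid's front edge: 18 mm diameter, 32 mm long, lying along the case's y, to be pinched on its two flat ends. Origin: centre of the bar; with the lid shut at x -113, y +60, z 90 mm in the case's frame, 188 mm from the hinge line, about which it swings. A neck 14 mm wide joins it to the panel, which begins 36 mm behind the bar's centre.
- catch_slide (a joint): Travel of the red catch slide, m: 0 as found, 0.018 at the released end. It moves to the case's -y (away from the bar) with about 2.5 N of friction and stays where it is left. Pushing it beyond about 0.012, with the lid lying shut, draws the hidden bolt back; the bolt then stays back.
- slide_top (a point): Centre of the top of the slide's red post: 18 mm (case x) by 14 mm (case y), 30 mm high above the housing; the top stands 85 mm above the worktop, at x -100, y -47 mm in the case's frame as found.
- tape: Bystander: roll of masking tape, 52 mm across, 18 mm high; origin at the centre of its underside.
- loupe: Bystander: black eye loupe, 35 mm across, 39 mm high; origin at the centre of its underside.
- glue: Bystander: black bottle with a red cap, 36 mm across, 95 mm high; origin at the centre of its underside.
- pincers: Bystander: green tweezers lying flat, 124 mm long; origin at the centre of their underside.

How it is judged:
On the way, in this order (a step that is already met when the one before it is completed fails the run):
1. the lid is tugged up a little while the catch slide is still as found (value of joint lid above 0.02 rad and value of joint catch_slide below 0.004 m), for 0.1 s.
2. the lid is lifted well open (value of joint lid above 0.95 rad), for 0.2 s.
At the end, for the whole second after the job is handed in: The lid stands at least 0.95 rad (54 degrees) open and still (under 0.1 rad/s), the fingers still hold it (contact over 0.5 N), and tape, loupe, bottle and tweezers lie within 30 mm of where they were (value of joint lid above 0.95 rad and contact force between the fingers and lid above 0.5 N and velocity of joint lid between -0.1 and 0.1 rad/s and distance of each of tape, loupe, glue, pincers from where it was at the start of the episode below 0.03 m); the arm keeps its last pose, push and grip.
It fails at once if a bystander is knocked away (distance of any of tape, loupe, glue, pincers from where it was at the start of the episode above 0.03 m).
It also fails if it takes over 58 s, if anything falls off the work surface, if the arm or the gripper's body presses on something with over 40 N, if the wrist force passes 120 N, or if a joint passes its speed limit or range.

## Robot

A 6-joint arm with a two-finger parallel gripper is mounted at the origin on a cart in front of the work surface, level with it; the furniture and walls round the work are solid. World frame = base frame: x ahead of the robot, y to its left, z up, the work surface at z = 0. Lengths are in m, angles in rad, forces in N, time in s.
With the tool pointing down it reaches from about 0.35 to 0.975 m from the base axis. Payload 4.9 kg.
Tool frame: the origin (TCP) lies at the very end of the fingers, on their centre line; the grasp point (between the pads) lies 19 mm behind it (pinch_z is the distance from the TCP to the grasp point, in m); z points along the fingers, y is the line along which they close (so a half turn about z gives the same grasp; the last joint's range is limited). The gripper opens to 85 mm and grips with 20 to 120 N. Pads are 22 mm wide; open, the fingers measure 114 mm over their backs; the gripper's body (76 mm by 85 mm) begins 54 mm behind the grasp point. The pads swing forward as they close: fully open they stand 13 mm farther back than shut.
Start: joints at [-0.119, 0.053, 1.613, -0, 1.476, -0.119], TCP at [0.625, 0, 0.231] pointing down, gripper open.
Joint ranges: [-3.01, 3.01], [-1.01, 2.22], [0.06, 2.58], [-1.02, 4.17], [0.09, 2.62], [-3.14, 3.14]. Speed limits (rad/s): [2.57, 2.57, 3.14, 3.14, 3.14, 3.14].

## Interface

Orientations are given as a unit quaternion [w, x, y, z].
In Python, from plant import * gives the robot as it stands. The module is installed in compiled form; this text tells all that it offers.
- The arm moves only by the tool play_rows, never from a script. Its arguments are lists of equal length, an entry for each row: "linear": the shift along the world's x, y, z in m, a list of three; "turn": the turn about the world's z in degrees. A call has 1 to 8 rows; each row shifts and turns the commanded pose from where the row before left it; what a row does not reach is not made up. A row lasts 1/8 s, in which the tool goes at most 62.5 mm and 10.7 degrees, less where a joint would pass 70% of its speed; a pose out of reach is approached as far as the arm can. A call is refused whole if a number of a shift passes 0.0625 or a number of a turn 10.7, either way. A call with a gripper value outside its range is refused whole. "hand" is the finger opening in m, from 0 to 0.0854, set as the call begins (left out, the last holds). The fingers move at their own pace and stop on an object; the grip force is fixed at half the most. Time passes only in rows, so rows that do not move let the fingers close. It gives the time, the measured TCP pose, the force, the opening and the grip force at its end, in the units of the state.
- state(): the state, without advancing time (a new reading comes with each control period).
- grab_frame(name): name is "scene" or "top"; returns the picture (400x640x3 uint8, red, green, blue); there is no depth.
- camera_info(name): a dict with "camera_matrix" (3x3 intrinsics, pixels), "distortion" ([k1, k2, p1, p2, k3] as OpenCV has them; the pictures are not rectified), "origin" and "attitude" of the camera in the world. Camera axes: x right, y down, z forward; pixel columns grow to the right and rows downward; lengths in m; the calibration is good to about 2 mm. A picture is of the moment at which its call begins. camera_info takes no time and is no camera call.
- job_done(): hands the job in; it is judged then, once.
Trained networks look in the newest picture that a camera, given by its name, has taken for a name from the list of things; names that differ only in an ending like _2 or _b are one class to them, and where a whole thing is asked for, a point or a joint stands for the part that bears it (a point fixed in the world has none). Each returns a list of dicts, best first, with "p" (0 to 1); they miss things now and then, are a little off and sometimes report something else, mostly with a low value. They report only what shows in the picture. A call takes as long as a camera call.
- trace(camera, thing): "region" (400x640 bool, what is visible of it) and "location" ([column, row] in pixels, amid what is visible of it).
The state is a dict: "time": time; "joint_pos": joint angles; "joint_vel": joint speeds; "joint_efforts": joint torques, N m; "tool_pos": TCP position; "tool_rot": TCP orientation; "contact_force": force on the tool from outside, world axes, zero at the start; "ft_torque": the same for the moment, N m; "gripper_width": opening from 0.0 (shut) to 1.0 (fully open); "grasp_force": force on a finger pad.
Only numpy, scipy, OpenCV 4.12 (cv2) and the standard library are available. Lean on these libraries where they do the work, as an engineer would, in place of code of your own. Each camera call takes 0.05 s, during which the arm holds its last target. There are 200 camera calls.

## Working session

There is one attempt and no reset: what is moved stays moved. The work goes in short steps, Python scripts to look and compute and a tool call to move; the robot and the scene stay as the last step left them, time stands still between calls to the robot, and variables do not carry over. Pictures are saved under pics/ and viewed, at most 10 in all, crops included, and the job is handed in when it is done.

Besides the shell and the picture viewer there is one more tool, called as a command line: name --pt "numbers of a row" for each row, then --argument value for the rest. play_rows: Moves the arm, as the interface text tells. Its arguments: {"type":"object","properties":{"linear":{"type":"array","items":{"type":"array","items":{"type":"number"}}},"turn":{"type":"array","items":{"type":"number"}},"hand":{"type":"number"}},"required":["linear","turn"]}

```bash
mkdir -p pics; cat > h.py <<'E'
from plant import *
import numpy as np, cv2
from scipy.spatial.transform import Rotation as R
def cam(n):
    c=camera_info(n); K=np.array(c["camera_matrix"],float); D=np.array(c["distortion"],float)
    o=np.array(c["origin"],float); a=np.array(c["attitude"],float)
    M=a if a.shape==(3,3) else R.from_quat(np.r_[a[1:],a[0]]).as_matrix()
    return K,D,o,M
def ray(n,px):
    K,D,o,M=cam(n); u=cv2.undistortPoints(np.array([[px]],float),K,D)[0,0]
    d=M@np.r_[u,1]; return o,d/np.linalg.norm(d)
def onz(n,px,z):
    o,d=ray(n,px); return o+d*(z-o[2])/d[2]
def proj(n,P):
    K,D,o,M=cam(n); return cv2.projectPoints((np.atleast_2d(P)-o)@M,np.zeros(3),np.zeros(3),K,D)[0][:,0]
E
python3 - <<'E'
from h import *
print(camera_info("top"))
print(camera_info("scene"))
ims=[]
for n in("scene","top"):
    im=grab_frame(n); cv2.imwrite(f"pics/{n}0.png",im[:,:,::-1])
    for t in("case","lid_bar","catch_slide","slide_top","lid","tape","loupe","glue","pincers"):
        r=trace(n,t)
        for q in r[:2]:
            c=q["location"]; print(n,t,round(q["p"],2),np.round(c,1),q["region"].sum(),np.round(onz(n,c,{"lid_bar":.09,"catch_slide":.085,"slide_top":.085,"lid":.095}.get(t,.0)),3))
print(state())
E
```

```text
{'camera_matrix': array([[423.16013837,   0.        , 324.18422275],
       [  0.        , 423.16013837, 199.15777921],
       [  0.        ,   0.        ,   1.        ]]), 'distortion': array([-0.08394266,  0.        ,  0.        ,  0.        ,  0.        ]), 'origin': array([ 0.39779321, -0.09988539,  1.47755957]), 'attitude': array([-0.0170407 ,  0.7141583 , -0.69907139,  0.03141226])}
{'camera_matrix': array([[411.0691975 ,   0.        , 323.18433056],
       [  0.        , 411.0691975 , 199.33473368],
       [  0.        ,   0.        ,   1.        ]]), 'distortion': array([-0.07519979,  0.        ,  0.        ,  0.        ,  0.        ]), 'origin': array([-0.38293898, -0.76217943,  0.568855  ]), 'attitude': array([-0.4935246 ,  0.73943944, -0.38513237,  0.24766075])}
scene case 0.69 [351.3 216.6] 4858 [ 0.639 -0.134  0.   ]
scene lid_bar 0.63 [354.9 198. ] 2089 [ 0.594 -0.174  0.09 ]
scene lid_bar 0.36 [344.7 222.5] 95 [ 0.437 -0.238  0.09 ]
scene catch_slide 0.41 [344.8 224.8] 95 [ 0.434 -0.241  0.085]
scene slide_top 0.52 [345.8 222.3] 74 [ 0.448 -0.235  0.085]
scene lid 0.85
[... 873 characters left out ...]
 5.27000733e-02,  1.61290575e+00,  5.63295145e-06,
        1.47603269e+00, -1.18994071e-01]), 'joint_vel': array([ 3.54560470e-04, -3.27304854e-05, -2.19607052e-04, -4.46904943e-04,
        2.36823020e-04,  1.73954702e-04]), 'joint_efforts': array([ 5.84321447e-05, -3.93691099e+01, -3.70471752e+01, -1.36921062e-04,
        4.63088800e-04,  1.06094359e-05]), 'tool_pos': array([6.24969861e-01, 2.00742707e-05, 2.31300088e-01]), 'tool_rot': array([-1.97566003e-05,  7.07100876e-01,  7.07112686e-01, -1.19702020e-05]), 'contact_force': array([-0.56367487,  1.44448909, -0.99055054]), 'ft_torque': array([ 0.04406852, -0.02741042,  0.01547615]), 'grasp_force': 0.0, 'gripper_width': 0.9988550458175841}
```

View pics/top0.png

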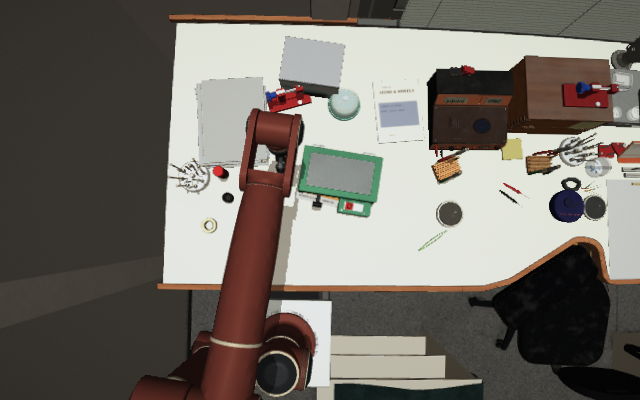

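View pics/scene0.png

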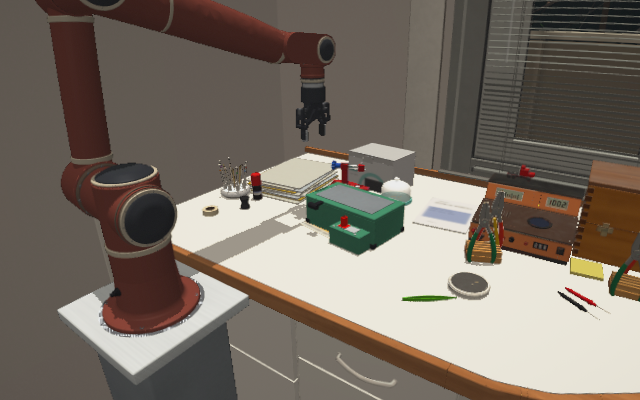

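The top view shows the lid at about cols 300–382, rows 145–200. The bar is at (318,204) and the red slide at (349,207). Tape (209,225), loupe (228,197) and glue (220,172) are to the left, and the tweezers are at (432,241). Next I fit the case pose.

```bash
cat > fit.py <<'E'
from h import *
from scipy.optimize import least_squares
def C(p,X): 
    c,s=np.cos(p[2]),np.sin(p[2]); X=np.atleast_2d(X)
    return np.c_[p[0]+c*X[:,0]-s*X[:,1],p[1]+s*X[:,0]+c*X[:,1],X[:,2]]
E
python3 - <<'E'
from fit import *
im=grab_frame("top")
q=trace("top","lid")[0]["region"]
h=cv2.findContours(q.astype(np.uint8),cv2.RETR_EXTERNAL,cv2.CHAIN_APPROX_NONE)[0]; h=max(h,key=cv2.contourArea)
print(cv2.boxPoints(cv2.minAreaRect(h)))
I=im.astype(int)
def blob(m,x0,x1,y0,y1):
    M=np.zeros_like(m);M[y0:y1,x0:x1]=m[y0:y1,x0:x1]; n,l,s,c=cv2.connectedComponentsWithStats(M.astype(np.uint8)); k=1+np.argmax(s[1:,4]); return c[k],s[k]
bar=blob(I.max(2)<60,308,330,197,212); red=blob((I[:,:,0]>120)&(I[:,:,1]<60),338,360,198,218)
print(bar,red)
# yaw from lid: corners of lid top
def res(p):
    a=proj("top",C(p,[[-.113,.06,.097]]))[0]-bar[0]; b=proj("top",C(p,[[-.1,-.047,.08]]))[0]-red[0]
    w=proj("top",C(p,[[-.075+x,y,.095] for x,y in((-.001,-.132),(-.001,.132),(.151,.132),(.151,-.132))]))
    d=[max(-3,min(3,cv2.pointPolygonTest(w.astype(np.float32),tuple(map(float,k)),True))) for k in h[::3,0]]
    return np.r_[a,b,np.array(d)*.3]
for y0 in(-.3,-.1,.1):
    s=least_squares(res,[.57,-.18,y0],diff_step=1e-3,loss="soft_l1"); print(s.x,s.cost,res(s.x)[:4])
    p=s.x
G=np.array([[x,y,z] for z in(0,.085) for x in(-.075,.075) for y in(-.13,.13)]+[[-.113,.06,.09],[-.1,-.047,.085],[-.125,-.121,.054],[-.125,-.011,.054]])
out=[]
for n,(x0,y0) in(("top",(285,130)),("scene",(285,165))):
    f=grab_frame(n); c=cv2.resize(f[y0:y0+95,x0:x0+125],None,fx=6,fy=6,interpolation=cv2.INTER_CUBIC)[:,:,::-1].copy()
    for u in (proj(n,C(p,G))-[x0,y0])*6: cv2.circle(c,tuple(int(v)+3 for v in u),4,(255,0,255),-1)
    cv2.imwrite(f"pics/fit_{n}.png",c)
E
```

```text
[[344.46152 208.6923 ]
 [345.84616 201.76924]
 [353.53848 203.3077 ]
 [352.15384 210.23076]]
(array([316.86538462, 202.46153846]), array([313, 197,   9,  10,  52], dtype=int32)) (array([348.8125 , 205.53125]), array([346, 203,   7,   6,  32], dtype=int32))
[ 0.581584   -0.1823329  -0.18524328] 2.815164196694824 [-0.22740231 -0.01921545  0.23121591  0.01832906]
[ 0.58158399 -0.18233291 -0.18524338] 2.815164196765509 [-0.22740217 -0.01921709  0.23121577  0.01833067]
[ 0.581584   -0.18233289 -0.18524321] 2.815164196650719 [-0.2274024  -0.01921436  0.231216    0.01832798]
```

View pics/fit_top.png

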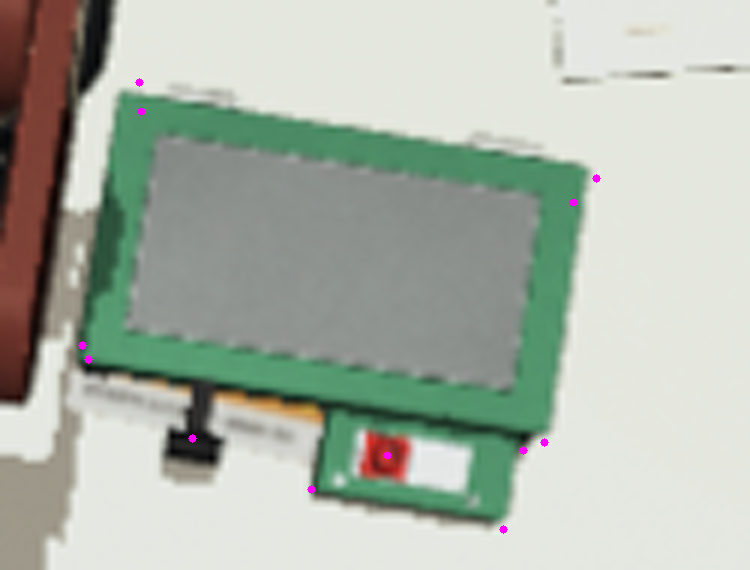

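View pics/fit_scene.png

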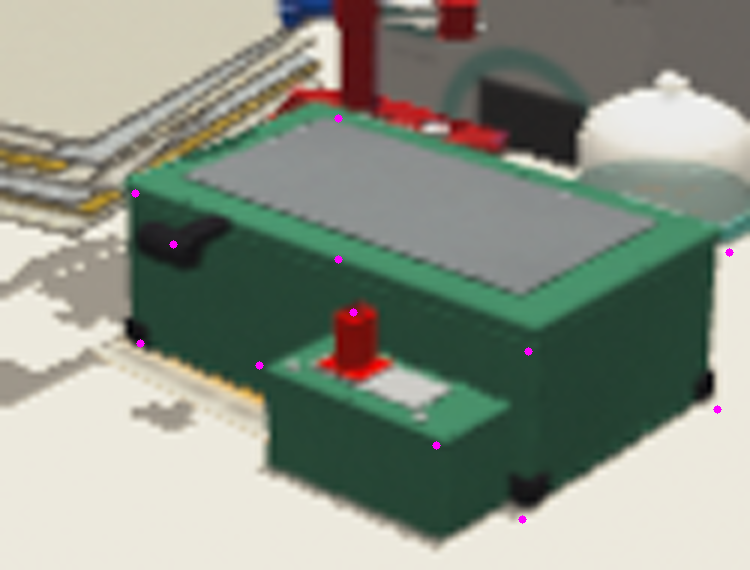

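The networks' "lid" region was wrong: it picked the housing, so the overlay is rotated. I refit from the corner points seen in the two crops.

```bash
python3 - <<'E'
from fit import *
T=[((118,92),(.076,.132,.095)),((588,165),(.076,-.132,.095)),((550,435),(-.076,-.132,.095)),((82,366),(-.076,.132,.095)),((313,493),(-.125,-.011,.054)),((503,522),(-.125,-.121,.054)),((194,446),(-.113,.06,.094)),((385,457),(-.1,-.047,.085))]
S=[((130,180),(-.076,.132,.095)),((535,327),(-.076,-.132,.095)),((718,228),(.076,-.132,.095)),((440,443),(-.125,-.121,.054)),((266,370),(-.125,-.011,.054)),((438,543),(-.125,-.121,0)),((356,309),(-.1,-.047,.085))]
def pts(L,o): return (np.array([a for a,_ in L])+.5)/6-.5+o, np.array([b for _,b in L])
t=pts(T,[285,130]); s=pts(S,[285,165])
def res(p,split=False):
    return np.r_[(proj("top",C(p,t[1]))-t[0]).ravel(),(proj("scene",C(p,s[1]))-s[0]).ravel()]
f=least_squares(res,[.57,-.18,-.15],loss="soft_l1"); p=f.x; print(p); print(np.round(res(p).reshape(-1,2),2).tolist())
for nm,r in(("top",lambda p:res(p)[:16]),("scene",lambda p:res(p)[16:])): print(nm,least_squares(r,p).x)
for n,X in dict(bar=[-.113,.06,.09],slide=[-.1,-.047,.085],hinge=[.075,0,.085],barhinge=[.075,.06,.085]).items(): print(n,np.round(C(p,X)[0],4))
np.save("p.npy",p); print("ydir",-np.sin(p[2]),np.cos(p[2]),"deg",np.degrees(p[2]))
for n,u in(("tape",(209,225)),("loupe",(228,197)),("glue",(220,172)),("pinc",(432,241))): print(n,onz("top",u,.02))
E
```

```text
[ 0.57985067 -0.17737098 -0.13573017]
[[-0.15, -0.52], [0.2, -0.05], [-0.15, 0.14], [-1.55, -0.98], [0.1, -0.07], [0.6, 0.18], [-0.29, 0.28], [0.5, -0.21], [-2.3, -0.19], [0.02, 0.37], [1.13, -0.27], [0.63, 0.03], [-1.25, -0.35], [0.54, 1.2], [-0.51, 0.55]]
top [ 0.57932473 -0.17750669 -0.13237994]
scene [ 0.58299627 -0.17812538 -0.1524506 ]
bar [ 0.476  -0.1026  0.09  ]
slide [ 0.4744 -0.2104  0.085 ]
hinge [ 0.6542 -0.1875  0.085 ]
barhinge [ 0.6623 -0.1281  0.085 ]
ydir 0.13531380470153356 0.990802792818629 deg -7.7767660793217805
tape [0.400285   0.26611091 0.02      ]
loupe [0.49830762 0.20377919 0.02      ]
glue [0.58461905 0.23491816 0.02      ]
pinc [ 0.36091003 -0.50566506  0.02      ]
```

The fit now agrees to about 1 px, apart from the lid's front-left corner. Case yaw is about -7.8°, with the bar at (0.476,-0.103,0.090) and the slide at (0.474,-0.210). I move above the bar.

play_rows --pt "-0.0186 -0.0128 -0.01" --pt "-0.0186 -0.0128 -0.01" --pt "-0.0186 -0.0128 -0.01" --pt "-0.0186 -0.0128 -0.01" --pt "-0.0186 -0.0128 -0.01" --pt "-0.0186 -0.0128 -0.01" --pt "-0.0186 -0.0128 -0.01" --pt "-0.0186 -0.0128 -0.01" --turn '[10.25,10.25,10.25,10.25,10.25,10.25,10.25,10.25]' --hand 0.07

```text
time: 2.2
tool_pos: [0.4756, -0.1028, 0.1512]
tool_rot: [0.0, 0.067, 0.998, -0.0]
contact_force: [-0.3, -0.6, 0.5]
gripper_width: 0.82
grasp_force: 0.0
```

play_rows --pt "0 0 0" --pt "0 0 0" --pt "0 0 0" --turn '[0,0,0]'

```text
time: 2.58
tool_pos: [0.4771, -0.1022, 0.1521]
tool_rot: [0.001, 0.07, 0.998, -0.0]
contact_force: [-0.4, 0.7, 0.6]
gripper_width: 0.817
grasp_force: 0.0
```

```bash
python3 - <<'E'
from fit import *
s=state(); print({k:np.round(v,3) for k,v in s.items()})
w=s["tool_rot"]; print(R.from_quat(np.r_[w[1:],w[0]]).as_matrix().round(3))
out=[]
for n in("top","scene"):
    f=grab_frame(n); u=proj(n,[[.476,-.1026,.09]])[0].astype(int); x0,y0=u-[50,40]
    out.append(cv2.resize(f[y0:y0+80,x0:x0+100],None,fx=4,fy=4,interpolation=cv2.INTER_CUBIC)[:,:,::-1])
cv2.imwrite("pics/above.png",np.hstack(out))
E
```

```text
{'time': np.float64(2.575), 'joint_pos': array([-0.364, -0.222,  2.006,  0.   ,  1.357, -1.794]), 'joint_vel': array([-0.001,  0.002,  0.004, -0.001,  0.001, -0.008]), 'joint_efforts': array([-1.2100e-01, -2.5974e+01, -3.5511e+01, -4.0000e-03,  2.0000e-03,
        1.3000e-02]), 'tool_pos': array([ 0.477, -0.102,  0.152]), 'tool_rot': array([ 0.001,  0.07 ,  0.998, -0.   ]), 'contact_force': array([-0.375,  0.677,  0.647]), 'ft_torque': array([-0.004,  0.014,  0.06 ]), 'grasp_force': np.float64(0.0), 'gripper_width': np.float64(0.817)}
[[-0.99   0.14   0.001]
 [ 0.14   0.99  -0.   ]
 [-0.001 -0.    -1.   ]]
```

View pics/above.png

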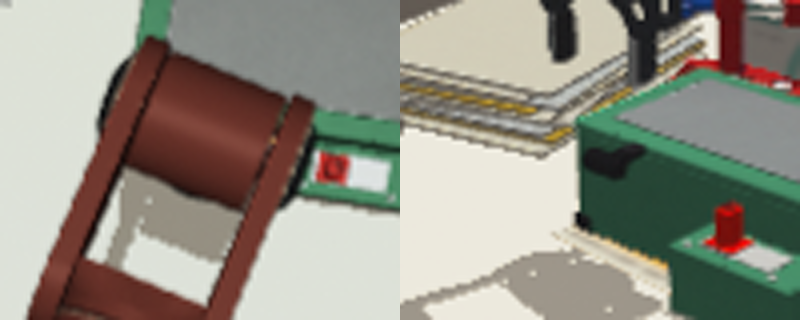

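The fingers straddle the bar: in the right half the finger tips are at about (562,60) and (642,80), with the bar at (610,160). I go down, then close.

play_rows --pt "0 0 -0.016" --pt "0 0 -0.016" --pt "0 0 -0.016" --pt "0 0 -0.016" --pt "0 0 -0.016" --pt "0 0 0" --pt "0 0 0" --turn '[0,0,0,0,0,0,0]'

```text
time: 3.55
tool_pos: [0.4765, -0.1025, 0.0716]
tool_rot: [0.0, 0.07, 0.998, -0.0]
contact_force: [-1.3, -0.1, 0.4]
gripper_width: 0.82
grasp_force: 0.0
```

play_rows --pt "0 0 0" --pt "0 0 0" --pt "0 0 0" --pt "0 0 0" --pt "0 0 0" --pt "0 0 0" --turn '[0,0,0,0,0,0]' --hand 0.02

```text
time: 4.3
tool_pos: [0.4768, -0.1019, 0.0723]
tool_rot: [0.001, 0.07, 0.998, 0.001]
contact_force: [-0.4, 3.9, 5.5]
gripper_width: 0.366
grasp_force: 59.5
```

The opening is about 31 mm at 59 N, so the bar is gripped. Now a gentle tug of 6 mm.

play_rows --pt "0 0 0.002" --pt "0 0 0.002" --pt "0 0 0.002" --pt "0 0 0" --pt "0 0 0" --pt "0 0 0" --turn '[0,0,0,0,0,0]'

```text
time: 5.05
tool_pos: [0.4769, -0.102, 0.0769]
tool_rot: [0.001, 0.07, 0.998, 0.0]
contact_force: [6.5, 3.3, -3.8]
gripper_width: 0.36
grasp_force: 59.5
```

play_rows --pt "0 0 0.002" --pt "0 0 0.002" --pt "0 0 0.001" --pt "0 0 0" --pt "0 0 0" --turn '[0,0,0,0,0]'

```text
time: 5.68
tool_pos: [0.4771, -0.102, 0.0819]
tool_rot: [0.001, 0.07, 0.998, 0.0]
contact_force: [7.3, 3.3, -4.6]
gripper_width: 0.359
grasp_force: 59.6
```

play_rows --pt "0 0 0.002" --pt "0 0 0.002" --pt "0 0 0" --pt "0 0 0" --turn '[0,0,0,0]'

```text
time: 6.18
tool_pos: [0.4774, -0.102, 0.0861]
tool_rot: [0.002, 0.07, 0.998, 0.0]
contact_force: [7.8, 3.9, -4.7]
gripper_width: 0.361
grasp_force: 59.6
```

It has risen 14 mm with only 4.7 N, so the lid isn't caught. The slide can stay where it is. I compute the opening arc.

```bash
python3 - <<'E'
import numpy as np
t=np.linspace(.073,1.17,25)+.027; d=.188*np.cos(t); 
P=np.c_[-d*np.cos(-.138),-d*np.sin(-.138),.188*np.sin(t)]
for k in(0,8,16): print(np.diff(P,axis=0)[k:k+8].round(4).tolist())
E
```

```text
[[0.001, -0.0001, 0.0085], [0.0014, -0.0002, 0.0085], [0.0018, -0.0003, 0.0084], [0.0022, -0.0003, 0.0083], [0.0026, -0.0004, 0.0082], [0.0029, -0.0004, 0.0081], [0.0033, -0.0005, 0.0079], [0.0036, -0.0005, 0.0078]]
[[0.004, -0.0006, 0.0076], [0.0043, -0.0006, 0.0074], [0.0047, -0.0006, 0.0072], [0.005, -0.0007, 0.007], [0.0053, -0.0007, 0.0067], [0.0056, -0.0008, 0.0065], [0.0059, -0.0008, 0.0062], [0.0062, -0.0009, 0.0059]]
[[0.0064, -0.0009, 0.0056], [0.0067, -0.0009, 0.0053], [0.0069, -0.001, 0.005], [0.0071, -0.001, 0.0047], [0.0073, -0.001, 0.0044], [0.0075, -0.001, 0.004], [0.0077, -0.0011, 0.0037], [0.0078, -0.0011, 0.0033]]
```

play_rows --pt "0.002 -0.0002 0.0085" --pt "0.0014 -0.0002 0.0085" --pt "0.0018 -0.0003 0.0084" --pt "0.0022 -0.0003 0.0083" --pt "0.0026 -0.0004 0.0082" --pt "0.0029 -0.0004 0.0081" --pt "0.0033 -0.0005 0.0079" --pt "0.0036 -0.0005 0.0078" --turn '[0,0,0,0,0,0,0,0]'

```text
time: 7.18
tool_pos: [0.4953, -0.1045, 0.1502]
tool_rot: [-0.001, 0.07, 0.998, 0.001]
contact_force: [4.2, 3.3, -5.9]
gripper_width: 0.36
grasp_force: 59.7
```

play_rows --pt "0.004 -0.0006 0.0076" --pt "0.0043 -0.0006 0.0074" --pt "0.0047 -0.0006 0.0072" --pt "0.005 -0.0007 0.007" --pt "0.0053 -0.0007 0.0067" --pt "0.0056 -0.0008 0.0065" --pt "0.0059 -0.0008 0.0062" --pt "0.0062 -0.0009 0.0059" --turn '[0,0,0,0,0,0,0,0]'

```text
time: 8.18
tool_pos: [0.5362, -0.1101, 0.2055]
tool_rot: [-0.002, 0.07, 0.998, 0.001]
contact_force: [1.0, 5.5, -5.4]
gripper_width: 0.36
grasp_force: 59.7
```

play_rows --pt "0.0064 -0.0009 0.0056" --pt "0.0067 -0.0009 0.0053" --pt "0.0069 -0.001 0.005" --pt "0.0071 -0.001 0.0047" --pt "0.0073 -0.001 0.0044" --pt "0.0075 -0.001 0.004" --pt "0.0077 -0.0011 0.0037" --pt "0.0078 -0.0011 0.0033" --turn '[0,0,0,0,0,0,0,0]'

```text
time: 9.18
tool_pos: [0.5935, -0.1179, 0.2419]
tool_rot: [-0.002, 0.07, 0.998, 0.001]
contact_force: [-2.1, 6.2, -0.8]
gripper_width: 0.359
grasp_force: 59.7
```

play_rows --pt "0 0 0" --pt "0 0 0" --pt "0 0 0" --pt "0 0 0" --pt "0 0 0" --pt "0 0 0" --turn '[0,0,0,0,0,0]'

```text
time: 9.93
tool_pos: [0.5937, -0.118, 0.2419]
tool_rot: [-0.001, 0.07, 0.998, 0.001]
contact_force: [-0.4, 5.5, -3.3]
gripper_width: 0.362
grasp_force: 60.8
```

```bash
python3 - <<'E'
from fit import *
s=state(); p=np.load("p.npy"); h=C(p,[.075,.06,.085])[0]; b=s["tool_pos"]+[0,0,.0177]
r=np.hypot(*(h-b)[:2]); print(s["tool_pos"],np.arctan2(b[2]-.085,r)-.027,np.hypot(r,b[2]-.085),s["contact_force"],s["grasp_force"],abs(s["joint_vel"]).max())
out=[]
for n,(x0,y0) in(("scene",(180,120)),("top",(180,120))):
    f=grab_frame(n); out.append(cv2.resize(f[y0:y0+200,x0:x0+260],None,fx=1.5,fy=1.5)[:,:,::-1])
cv2.imwrite("pics/open.png",np.hstack(out))
E
```

```text
[ 0.59368966 -0.11796265  0.24191823] 1.1658416804274454 0.18787843724689746 [-0.39928238  5.4680081  -3.30470453] 60.77428936958313 0.004016053889991517
```

View pics/open.png

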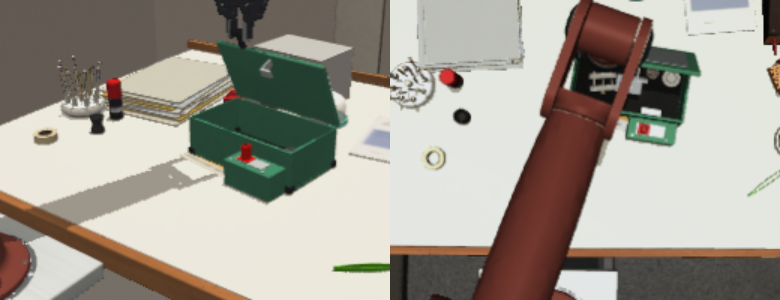

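The lid stands open at about 67°, with its top edge near (240,45) in the left half and the gripper holding the bar. Tape, loupe, bottle and tweezers are undisturbed, and everything is still.

```bash
python3 -c "
from plant import *
print(job_done())"
```

```text
the job is handed in; nothing more can be done
None
```

The lid is open at about 67° and still, with the gripper holding the bar; the first tug showed it wasn't caught, so I left the red slide alone, and none of the other things on the bench were moved.

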